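# Fit a snap ring on a trolley-wheel axle

## Robot

A 6-joint arm with a two-finger parallel gripper is mounted at the origin on the work surface. World frame = base frame: x ahead of the robot, y to its left, z up, the work surface at z = 0. Lengths are in m, angles in rad, forces in N, time in s.
With the tool pointing down it reaches from about 0.375 to 0.9 m from the base axis. Payload 3.1 kg.
Tool frame: the origin (TCP) lies between the finger pads; the fingertips stand 8 mm ahead of it and the grasp point (between the pads) lies 11 mm behind it (arm.tips_ahead is the distance from the TCP to the fingertips, in m); z points along the fingers, y is the line along which they close (so a half turn about z gives the same grasp; the last joint's range is limited). The gripper opens to 87 mm and grips with 3 to 60 N. Pads are 19 mm wide; open, the fingers measure 117 mm over their backs; the gripper's body (75 mm by 190 mm) begins 51 mm behind the grasp point.
Start: joints at [-0.178, 0.527, 1.433, -0, 1.181, -0.178], TCP at [0.625, 0, 0.208] pointing down, gripper open.
Joint ranges: [-3.08, 3.08], [-0.75, 2.2], [0.22, 2.44], [-1.43, 4.57], [0, 2.65], [-2.85, 2.85]. Speed limits (rad/s): [2.79, 2.79, 3.14, 3.14, 3.14, 3.14].

## Interface

Orientations are given as a rotation vector (axis times angle).
In Python, from bench import arm, viewer gives the robot as it stands.
- The arm moves only by the tool play_rows, never from a script. Its argument "targets" is a list of rows, each a list of 4 numbers: the shift along the world's x, y, z in mm, then the turn about the world's z in degrees. A call has exactly 8 rows; each row is the pose to reach, as a shift and turn from the pose commanded when the call began; what a row does not reach only later rows make up. A row lasts 1/10 s, in which the tool goes at most 50 mm and 8.59 degrees, less where a joint would pass 70% of its speed; a pose out of reach is approached as far as the arm can. A call with a gripper value outside its range is refused whole. "fingers" is the finger opening in mm, from 0 to 87, set as the call begins (left out, the last holds). The fingers move at their own pace and stop on an object; "newtons" is the grip in N (left out, the last holds). Time passes only in rows, so rows that repeat a pose let the fingers close, or fill a call up. It gives the time, the measured TCP pose, the force, the opening and the grip force at its end, in the units of the state.
- arm.state(): the state, without advancing time (a new reading comes with each control period).
- viewer.get_image(name): name is "scene" or "side" or "wrist"; returns the picture (480x640x3 uint8, red, green, blue); there is no depth.
- viewer.get_calibration(name): a dict with "vertical_fov" (degrees; the focal length in pixels is half the picture's height over the tangent of half this angle, whatever the lens; pixels are square), "cx", "cy" (the principal point, pixels), "distortion" ([k1, k2, p1, p2, k3] as OpenCV has them; the pictures are not rectified), "xyz" and "rotation" of the camera in the world. Camera axes: x right, y up, looking along -z (the intrinsics and any distortion apply to the point x, -y, -z); pixel columns grow to the right and rows downward; lengths in m; the calibration is good to about 2 mm. A picture is of the moment at which its call begins: read the wrist's pose just before it. get_calibration takes no time and is no camera call; for the wrist camera it gives the pose at the moment of the call.
- arm.hand_in(): hands the job in; it is judged then, once.
The state is a dict: "time_s": time; "joints": joint angles; "qd": joint speeds; "joint_torque": joint torques, N m; "eef_pos": TCP position; "orientation": TCP orientation; "force": force on the tool from outside, world axes, zero at the start; "wrist_torque": the same for the moment, N m; "opening": finger opening in m; "finger_force": force on a finger pad.
Only numpy, scipy, OpenCV 4.12 (cv2) and the standard library are available. Lean on these libraries where they do the work, as an engineer would, in place of code of your own. Each camera call takes 0.05 s, during which the arm holds its last target. There are 200 camera calls.

## Task

Take the loose orange dust cap off the axle stub of the trolley wheel and leave it standing, open end down, in the green tray. Then pick up the red-handled snap-ring pliers from their rest, squeeze the handles fully so that the brass ring on their tips is spread wide, bring it level over the stub and slide it down the stub to the groove near the hub without forcing it. Finish while still holding it there, level and fully spread around the groove, not resting on the hub; leave everything else on the bench alone.

Things in the scene. Friction and masses are not known exactly. Their poses are not given: they have to be found in the camera images.
- groove (a point): Middle of the dark groove (32 mm across, 8 mm high) in the upright steel axle stub, on its axis, 80 mm above the bench and 10 mm above the flat hub top. The stub is 36 mm across, rises 38 mm from the hub top and ends 28 mm above this point; its top 6 mm taper to 29 mm.
- wheel: Fixed trolley wheel lying flat on a 160 mm square plywood board 24 mm thick: black tyre 150 mm across, blue rim, aluminium hub 64 mm across, hub top 70 mm above the bench, steel stub upright in its middle. Origin: centre of the board's underside, under the stub.
- cap_mid (a point): Centre, half-way up, of the orange plastic dust cap: a round cup upside down, 46 mm across outside, 41 mm inside, 42 mm high, about 40 g. At the start it stands loosely over the stub with its open rim on the hub top; raised more than 40 mm it is clear of the stub.
- cap: The same dust cap. Origin: centre of its open rim (the underside); z axis up through its closed top.
- tray_in (a point): Centre of the inner floor of the green square parts tray (fixed, 130 mm outside, wall 5 mm thick, 14 mm high, floor 5 mm above the bench). Its sides run along this frame's x and y.
- pliers_grip (a point): Grasp place of the pliers, midway between the red handles and half-way up them; at the start 59 mm above the bench. x points forward to the ring, y to the pliers' left, z up. Pinch here across y: the handles' outer upright faces are 57 mm apart released (flaring to 74 mm at the ends, 40 mm behind) and 28 mm, parallel, when fully squeezed against a stop. Spring: 2 N to start, 7 N at the stop.
- pliers: Snap-ring pliers, loose, level on a wooden rest, 230 mm long with the ring, handles 88 mm long, 9 mm thick, 18 mm high, about 0.24 kg. Origin on the pivot, 75 mm ahead of the grasp place and 9 mm lower; same axes. The jaws end in pins that point down and carry the ring.
- pliers_rest (a point): Centre of the underside of the fixed wooden rest, below the pliers' pivot; x points along the pliers to the ring. Base 50 mm wide, 10 mm high; a post 34 mm wide and 50 mm high under the pivot; a bar 90 mm wide (across), 14 mm long, top at 50 mm, under the handle ends 112 mm behind. Free room beside the handles at the grasp place.
- ring_mid (a point): Point fixed to the pliers that must come onto the stub's axis: middle of the brass ring's opening when fully spread, at half its thickness; 157 mm ahead of the grasp place and 25 mm lower. The ring is C-shaped, level, 4 mm thick, its gap towards the pliers. Released it is 33 mm across inside and cannot pass the stub; fully spread it leaves about 3.5 mm all round the stub.
- spread (a joint): How far each half of the pliers has turned: 0 handles released and ring closed, 0.20 rad handles fully squeezed against the stop and ring spread wide (both halves move alike; the stop gives up to 0.02 rad more under a hard squeeze).
- tin: Bystander: closed steel paint tin, 74 mm across, 75 mm high; leave alone.
- jar: Bystander: amber glass jar, 56 mm across, 70 mm high; leave alone.
- brush: Bystander: paint brush lying on the bench; leave alone.
- tape: Bystander: yellow roll of tape lying flat, 90 mm across, 25 mm high; leave alone.
- wrench: Bystander: steel wrench lying on the bench; leave alone.
- sanding_block: Bystander: cork sanding block, 70 x 50 x 30 mm; leave alone.
- spacer: Bystander: aluminium spacer ring lying flat, 54 mm across, 12 mm high; leave alone.
Not all that is in view belongs to the job. Of the things that look like the wheel, take the one that is farthest from the robot's base at the start. Leave any blue look-alike of the cap alone.

How it is judged:
On the way, in this order (a step that is already met when the one before it is completed fails the run):
1. the cap is off the stub and stands open end down in the tray, let go and at rest (x of cap_mid in the frame of tray_in between -0.06 and 0.06 m and y of cap_mid in the frame of tray_in between -0.06 and 0.06 m and height (world z) of cap_mid below 0.031 m and angle between cap's own z axis and vertical below 0.15 rad and contact force between the fingers and cap below 0.1 N and linear speed of cap below 0.02 m/s), for 0.2 s.
2. the ring is held fully spread above the stub (value of joint spread above 0.17 rad and z of ring_mid in the frame of groove above 0.028 m and horizontal distance between ring_mid and groove below 0.012 m), for 0.05 s.
At the end, for the whole second after the job is handed in: Pliers held still and level within 0.12 rad, handles squeezed (spread over 0.17), ring centre within 6 mm of the stub's axis and 5 mm of the groove's mid-height, under 3 N on wheel or stub; cap upright within 0.15 rad, open end down on the tray floor, untouched (value of joint spread above 0.17 rad and horizontal distance between ring_mid and groove below 0.006 m and z of ring_mid in the frame of groove between -0.005 and 0.005 m and angle between pliers's own z axis and vertical below 0.12 rad and contact force between the fingers and pliers above 3 N and contact force between pliers and wheel below 3 N and linear speed of pliers below 0.03 m/s and x of cap_mid in the frame of tray_in between -0.06 and 0.06 m and y of cap_mid in the frame of tray_in between -0.06 and 0.06 m and height (world z) of cap_mid below 0.031 m and angle between cap's own z axis and vertical below 0.15 rad and contact force between the fingers and cap below 0.1 N); the arm keeps its last pose, push and grip.
It fails at once if the pliers or ring are forced against the wheel or stub (over 25 N) (contact force between pliers and wheel above 25 N).
It fails at once if a bystander is moved by more than 30 mm (distance of any of tin, jar, brush, tape, wrench, sanding_block, spacer from where it was at the start of the episode above 0.03 m).
It also fails if it takes over 61 s, if anything falls off the work surface, if the arm or the gripper's body presses on something with over 40 N, if the wrist force passes 120 N, or if a joint passes its speed limit or range.

## Working session

There is one attempt and no reset: what is moved stays moved. The work goes in short steps, Python scripts to look and compute and a tool call to move; the robot and the scene stay as the last step left them, time stands still between calls to the robot, and variables do not carry over. Pictures are saved under pics/ and viewed, at most 10 in all, crops included, and the job is handed in when it is done.

Besides the shell and the picture viewer there is one more tool, called after ">>>" as a command line: name --pt "numbers of a row" for each row, then --argument value for the rest. play_rows: Moves the arm, as the interface text tells. Its arguments: {"type":"object","properties":{"targets":{"type":"array"},"fingers":{"type":"number"},"newtons":{"type":"number"}},"required":["targets"]}

```bash
mkdir -p pics
cat > h.py <<'E'
import numpy as np, cv2
from scipy.spatial.transform import Rotation as R
from bench import arm, viewer
def snap(n,f):
    c=viewer.get_calibration(n); im=viewer.get_image(n)
    cv2.imwrite(f'pics/{f}.png',cv2.cvtColor(im,cv2.COLOR_RGB2BGR)); return im,c
def rotm(c):
    r=np.array(c['rotation'],float)
    return r if r.shape==(3,3) else (R.from_rotvec(r).as_matrix() if r.size==3 else R.from_quat(r).as_matrix())
def K(c):
    f=240/np.tan(np.radians(c['vertical_fov'])/2); return np.array([[f,0,c['cx']],[0,f,c['cy']],[0,0,1]])
def ray(c,uv):
    p=cv2.undistortPoints(np.array(uv,float).reshape(-1,1,2),K(c),np.array(c['distortion'],float)).reshape(-1,2)
    d=np.c_[p[:,0],-p[:,1],-np.ones(len(p))]@rotm(c).T
    return np.array(c['xyz'],float),d
def onz(c,uv,z):
    o,d=ray(c,uv); return o+d*((z-o[2])/d[:,2])[:,None]
def proj(c,P):
    q=(np.atleast_2d(P)-np.array(c['xyz']))@rotm(c); q=q*[1,-1,-1]
    return cv2.projectPoints(q,np.zeros(3),np.zeros(3),K(c),np.array(c['distortion'],float))[0].reshape(-1,2)
E
python3 - <<'E'
from h import *
for n in ['scene','side','wrist']:
    im,c=snap(n,n+'0'); print(n,c)
print(arm.state())
E
```

```text
scene {'vertical_fov': 54.41292753308336, 'cx': 318.3034300268673, 'cy': 235.85904625913668, 'distortion': array([-0.03226083,  0.        ,  0.        ,  0.        ,  0.        ]), 'xyz': array([1.22684483, 0.36955342, 0.81638396]), 'rotation': array([0.50435359, 0.83174986, 1.88899034])}
side {'vertical_fov': 53.843921881464325, 'cx': 310.85625203234315, 'cy': 231.33766421894404, 'distortion': array([-0.06108503,  0.        ,  0.        ,  0.        ,  0.        ]), 'xyz': array([ 0.28888992, -0.84657939,  0.98285502]), 'rotation': array([ 0.7752405 , -0.12036618, -0.2435022 ])}
wrist {'vertical_fov': 65.35725040516326, 'cx': 320.3273543206284, 'cy': 243.27765432620788, 'distortion': array([-0.07105646,  0.        ,  0.        ,  0.        ,  0.        ]), 'xyz': array([0.62535324, 0.0648748 , 0.38371567]), 'rotation': array([-0.24335327,  0.00293228,  0.00064101])}
{'time_s': 0.15, 'joints': array([-1.78523273e-01,  5.28288482e-01,  1.43357981e+00,  3.00406588e-06,
        1.18138168e+00, -1.78508881e-01]), 'qd': array([ 0.00103116, -0.00244155, -0.00149667, -0.00051239, -0.00068885,
        0.00014408]), 'joint_torque': array([ 9.14956272e-04, -4.40429199e+01, -1.76841742e+01,  6.33679633e-02,
        5.52540855e-02, -1.06930895e-04]), 'eef_pos': array([6.24434255e-01, 1.17906980e-04, 2.07383370e-01]), 'orientation': array([-2.22049471e+00, -2.22046022e+00,  1.48046724e-03]), 'force': array([ 0.60376655, -0.04410921,  0.64437293]), 'wrist_torque': array([0.02093614, 0.02068239, 0.04790675]), 'finger_force': 0.0, 'opening': 0.08677797369610864}
```

View pics/scene0.png

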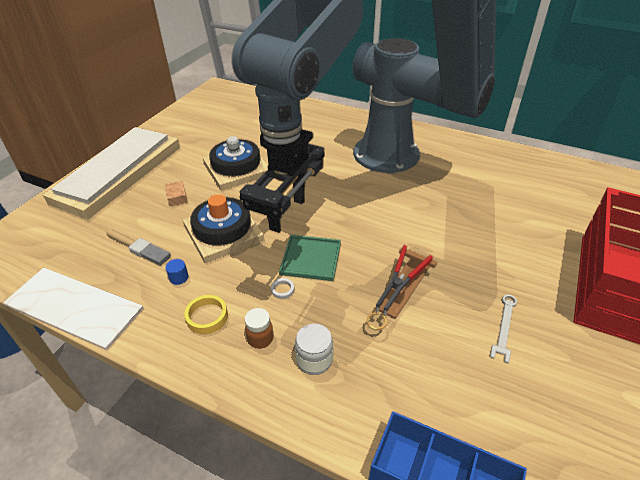

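View pics/side0.png

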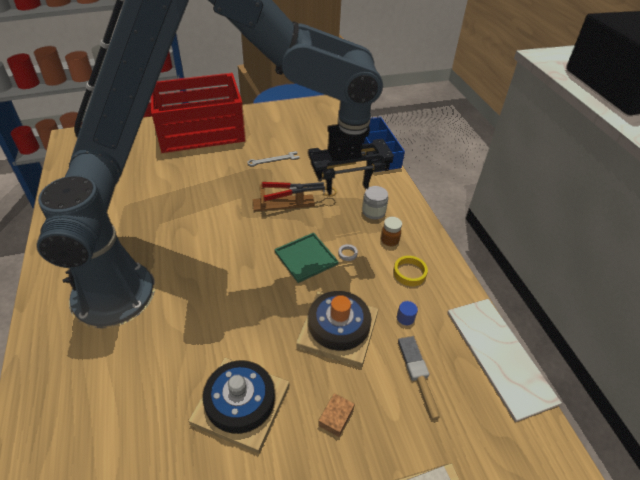

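Wheels: A at scene (219,218) / side (340,318) carries the orange cap; B at scene (234,153) / side (238,395) has a bare stub. A looks farther from the base, which I check by rays. The blue cap look-alike is at scene (177,271). The pliers are at scene (395,285) and the tray at scene (311,257).

```bash
cat >> h.py <<'E'
def mask(im,lo,hi,box=None):
    m=cv2.inRange(cv2.cvtColor(im,cv2.COLOR_RGB2HSV),lo,hi)
    if box:
        b=np.zeros_like(m); x0,y0,x1,y1=box; b[y0:y1,x0:x1]=255; m&=b
    n,l,s,_=cv2.connectedComponentsWithStats(m); 
    return m,(l==1+np.argmax(s[1:,4])).astype(np.uint8)
def cen(b): y,x=np.nonzero(b); return np.array([x.mean(),y.mean()])
def tri(obs):
    A=np.zeros((3,3));B=np.zeros(3)
    for c,uv in obs:
        o,d=ray(c,uv); d=d[0]/np.linalg.norm(d[0]); M=np.eye(3)-np.outer(d,d); A+=M;B+=M@o
    p=np.linalg.solve(A,B); return p
def im(f): return cv2.cvtColor(cv2.imread(f'pics/{f}.png'),cv2.COLOR_BGR2RGB)
E
python3 - <<'E'
from h import *
C={n:viewer.get_calibration(n) for n in ['scene','side']}; I={n:im(n+'0') for n in C}
wb={'scene':[(190,190,255,245),(215,130,255,175)],'side':[(305,285,375,350),(205,360,275,430)]}
o=[]
for n in C:
    m,b=mask(I[n],(5,150,120),(16,255,255),wb[n][0]); o.append((C[n],cen(b))); print(n,'cap px',cen(b),b.sum())
    for bx in wb[n]:
        m,_=mask(I[n],(100,120,40),(125,255,255),bx); hull=cv2.convexHull(cv2.findNonZero(m)); (cx,cy),_,_=cv2.fitEllipse(hull)
        print(n,'rim',cx,cy,onz(C[n],[cx,cy],.065)[0])
    m,b=mask(I[n],(60,80,30),(85,255,200),{'scene':(260,220,360,290),'side':(260,220,350,290)}[n])
    q=cv2.boxPoints(cv2.minAreaRect(cv2.findNonZero(b)))
    q=cv2.approxPolyDP(cv2.convexHull(cv2.findNonZero(b)),6,True).reshape(-1,2); P=onz(C[n],q,.014); print(n,'tray',q.tolist(),P.round(3).tolist(),P.mean(0).round(4))
    m,b=mask(I[n],(20,0,0),(30,255,255),(0,0,5,5)) if 0 else (0,0)
p=tri(o); print('cap tri',p,[ (proj(c,p)-uv).round(1) for c,uv in o])
# pliers crop
a=cv2.resize(I['scene'][235:345,345:455],None,fx=5,fy=5,interpolation=2)
b=cv2.resize(I['scene'][130:240,180:270][:, :],(245,550//1)) if 0 else cv2.resize(I['scene'][130:250,185:265],None,fx=2.9,fy=4.58*1) if 0 else cv2.resize(I['scene'][125:250,185:265],(240,375))
out=np.zeros((550,800,3),np.uint8); out[:,:550]=a; out[:375,555:795]=b
cv2.imwrite('pics/crop1.png',out[...,::-1])
E
```

```text
scene cap px [217.71546961 205.68508287] 362
scene rim 219.2003173828125 213.99937438964844 [ 0.53763998 -0.25379238  0.065     ]
scene rim 233.8036346435547 150.92404174804688 [ 0.2786967  -0.38294799  0.065     ]
scene tray [[339, 240], [332, 280], [279, 273], [291, 235]] [[0.446, 0.035, 0.014], [0.574, 0.075, 0.014], [0.608, -0.046, 0.014], [0.481, -0.083, 0.014]] [ 0.5272 -0.0047  0.014 ]
side cap px [340.62248996 303.47389558] 249
side rim 339.3661804199219 315.3699645996094 [ 0.53551784 -0.25345874  0.065     ]
side rim 237.7625274658203 391.8293762207031 [ 0.27605593 -0.38240412  0.065     ]
side tray [[336, 263], [297, 280], [276, 249], [314, 234]] [[0.592, -0.055, 0.014], [0.475, -0.086, 0.014], [0.445, 0.035, 0.014], [0.563, 0.066, 0.014]] [ 0.5188 -0.0101  0.014 ]
cap tri [ 0.54115578 -0.2464569   0.09845141] [array([[ 1. , -0.5]]), array([[1.1, 0.5]])]
```

View pics/crop1.png

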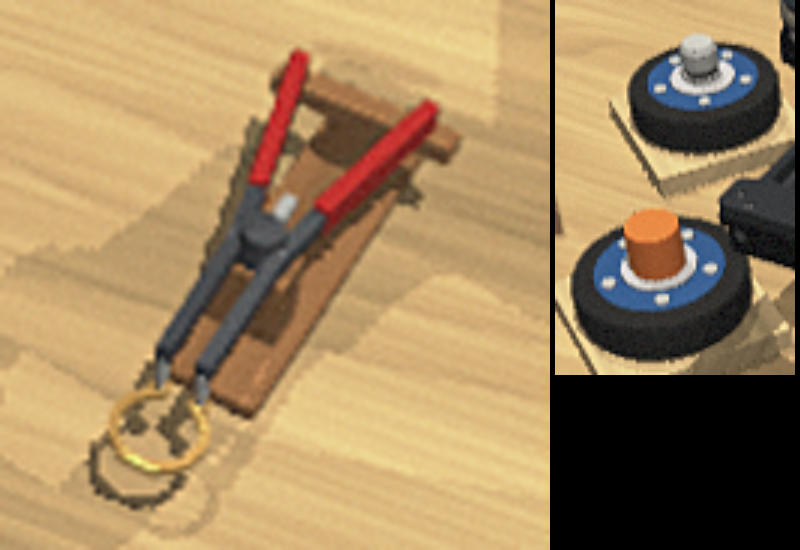

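Rays put A at 0.59 m from the base and B at 0.47 m, so A, the one with the orange cap, is the target. The crop shows the pliers pivot at scene (398,282), the ring at (377,321) and the handle ends at (405,246) and (432,256). I'm moving above the cap now.

>>> play_rows --pt "-15 -40 0 0" --pt "-30 -80 0 0" --pt "-45 -125 0 0" --pt "-60 -170 0 0" --pt "-75 -215 0 0" --pt "-85 -250 0 0" --pt "-85 -250 0 0" --pt "-85 -250 0 0" --fingers 80

```text
time_s: 0.95
eef_pos: [0.5395, -0.2505, 0.2078]
orientation: [-2.223, -2.218, -0.001]
force: [-0.2, -0.0, 1.0]
opening: 0.0801
finger_force: 0.0
```

Run:
```python
from h import *
s=arm.state(); print(s['time_s'],s['eef_pos'],s['orientation'])
I,c=snap('wrist','w1')
m,b=mask(I,(5,150,60),(16,255,255)); v=cv2.cvtColor(I,cv2.COLOR_RGB2HSV)[...,2]
print('cap',cen(b),b.sum(),'V',np.percentile(v[b>0],[10,50,90]))
hull=cv2.convexHull(cv2.findNonZero(b)); print('bbox',cv2.boundingRect(hull))
S,cs=snap('scene','scene1'); D,cd=snap('side','side1')
for n,i,k,bx in (('scene',S,cs,(340,240,460,340)),('side',D,cd,(240,170,345,215))):
    r,_=mask(i,(0,150,80),(5,255,255),bx); r2,_=mask(i,(172,150,80),(180,255,255),bx); r|=r2
    p=onz(k,cen(r),.059)[0]
    print(n,'red',cen(r),(r>0).sum(),p)
    y,_=mask(i,(18,110,90),(28,255,255),{'scene':(360,300,392,340),'side':(315,185,345,212)}[n])
    g=cv2.findNonZero(y); print(n,'brass',len(g),cv2.boundingRect(g), onz(k,np.array(cv2.boundingRect(g)[:2])+np.array(cv2.boundingRect(g)[2:])/2,.034)[0])
    m,t=mask(i,(60,80,30),(85,255,200),{'scene':(260,220,360,290),'side':(260,220,350,290)}[n]); print('tray',onz(k,cen(t),.006)[0])
out=np.zeros((480,800,3),np.uint8); out[:,:400]=cv2.resize(S[230:350,350:450],(400,480),interpolation=2); out[:300,400:]=cv2.resize(I,(400,300)); out[300:,400:]=cv2.resize(D[165:225,235:355],(400,180))
cv2.imwrite('pics/c2.png',out[...,::-1])
```

```text
0.95 [ 0.53945744 -0.25047076  0.20775313] [-2.22317609e+00 -2.21801549e+00 -6.57255342e-04]
cap [314.17418678 237.32948583] 953 V [142. 214. 245.]
bbox (285, 207, 59, 65)
scene red [412.52491694 264.13621262] 301 [0.49047647 0.23405615 0.059     ]
scene brass 445 (360, 300, 32, 40) [0.65140633 0.21059133 0.034     ]
tray [ 0.52446568 -0.00656216  0.006     ]
side red [276.40613027 189.85440613] 261 [0.4901028  0.23111452 0.059     ]
side brass 343 (315, 185, 22, 27) [0.63331476 0.18418444 0.034     ]
tray [ 0.49489859 -0.0128385   0.006     ]
```

View pics/c2.png

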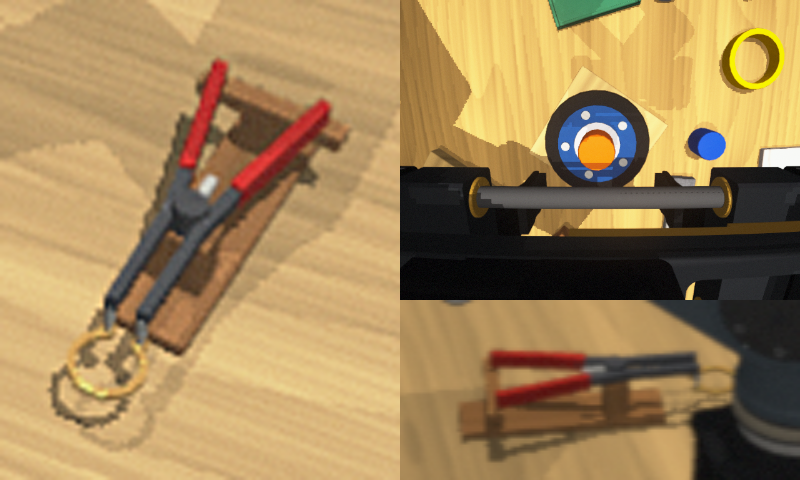

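The wrist view shows the cap's bright top near (317,243) inside the hub, with the tray above it in the picture. The scene ring is centred at (376.7,320.5) and the pivot at (398,281).

Run:
```python
from h import *
c=viewer.get_calibration('wrist'); I=im('w1')
b,t=mask(I,(8,150,225),(22,255,255),(270,190,360,275))
(x,y),r=cv2.minEnclosingCircle(cv2.findNonZero(t)); print('top',x,y,r,onz(c,[x,y],.112)[0], cv2.boundingRect(cv2.findNonZero(t)))
w=np.array(onz(c,[x,y],.112)[0])
# blue rim & white hub ellipse
m,_=mask(I,(100,120,60),(125,255,255),(210,140,410,275)); y,x=np.nonzero(m); 
print('rim x-range',x.min(),x.max(),y.min(),onz(c,[[x.min(),y[x.argmin()]],[x.max(),y[x.argmax()]]],.065))
cs=viewer.get_calibration('scene'); cd=viewer.get_calibration('side')
print('ring',onz(cs,[376.7,320.5],.034),onz(cd,[330.4,191.7],.034))
print('pivot',onz(cs,[398,281.3],.058))
print('handle ends',onz(cs,[[350+220/4,230+64/4],[350+323/4,230+105/4]],.068))
```

```text
top 314.0742492675781 244.27227783203125 29.257930755615234 [ 0.53579628 -0.25209763  0.112     ] (285, 216, 59, 45)
rim x-range 253 378 168 [[ 0.48191362 -0.24225735  0.065     ]
 [ 0.59067136 -0.24823527  0.065     ]]
ring [[0.65197512 0.21234855 0.034     ]] [[0.6555781  0.21150261 0.034     ]]
pivot [[0.5521365  0.22130758 0.058     ]]
handle ends [[0.45133598 0.20238385 0.068     ]
 [0.45812584 0.26512243 0.068     ]]
```

>>> play_rows --pt "-3 0 -30 0" --pt "-3 0 -60 0" --pt "-3 0 -90 0" --pt "-3 0 -110 0" --pt "-3 0 -120 0" --pt "-3 0 -120 0" --pt "-3 0 -120 0" --pt "-3 0 -120 0" --fingers 66

```text
time_s: 1.9
eef_pos: [0.538, -0.2503, 0.0895]
orientation: [2.219, 2.22, 0.001]
force: [0.1, -0.6, 0.7]
opening: 0.0661
finger_force: 0.0
```

>>> play_rows --pt "0 0 0 0" --pt "0 0 0 0" --pt "0 0 0 0" --pt "0 0 0 0" --pt "0 0 0 0" --pt "0 0 0 0" --pt "0 0 5 0" --pt "0 0 15 0" --fingers 36 --newtons 12

```text
time_s: 2.7
eef_pos: [0.5366, -0.2495, 0.1027]
orientation: [-2.221, -2.22, -0.0]
force: [-0.4, 0.5, -0.6]
opening: 0.0447
finger_force: 12.0
```

>>> play_rows --pt "0 0 30 0" --pt "0 0 50 0" --pt "0 30 52 0" --pt "-4 75 52 0" --pt "-8 120 52 0" --pt "-10 165 52 0" --pt "-12 210 52 0" --pt "-12 243 52 0"

```text
time_s: 3.5
eef_pos: [0.5246, -0.0042, 0.1559]
orientation: [2.22, 2.222, 0.002]
force: [0.8, -0.3, -0.7]
opening: 0.0444
finger_force: 12.0
```

Run:
```python
from h import *
s=arm.state(); print(s['eef_pos'],s['opening'])
S,cs=snap('scene','scene2'); D,cd=snap('side','side2');W,cw=snap('wrist','w2')
out=np.zeros((480,800,3),np.uint8); out[:,:400]=cv2.resize(S[130:310,220:370],(400,480),interpolation=2); out[:300,400:]=cv2.resize(W,(400,300)); out[300:,400:]=cv2.resize(D[260:350,240:440],(400,180))
cv2.imwrite('pics/c3.png',out[...,::-1])
m,t=mask(W,(60,80,30),(85,255,255)); q=cv2.approxPolyDP(cv2.convexHull(cv2.findNonZero(t)),8,True).reshape(-1,2); print(q.tolist(),onz(cw,q,.014).round(3).tolist())
```

```text
[ 0.52460125 -0.0042291   0.15585778] 0.044414334682553805
[[401, 279], [273, 289], [252, 273], [221, 183], [366, 139]] [[0.598, -0.05, 0.014], [0.482, -0.06, 0.014], [0.464, -0.045, 0.014], [0.44, 0.035, 0.014], [0.562, 0.072, 0.014]]
```

View pics/c3.png

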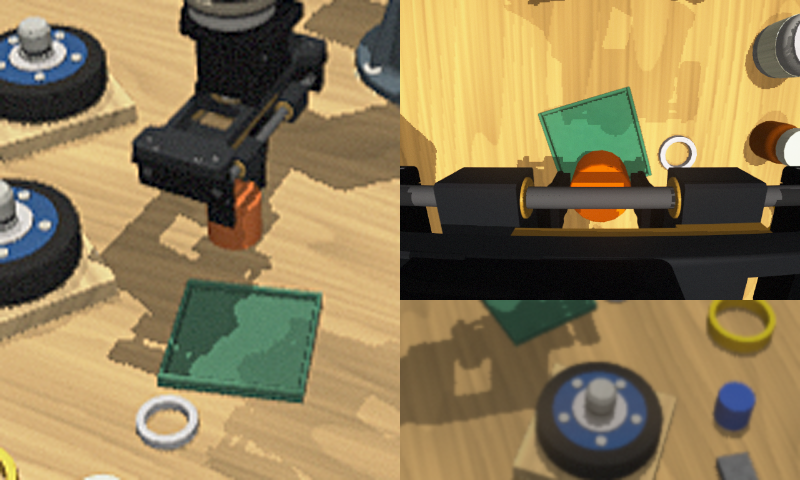

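The cap is held upright. Its tray lies below it, with wrist-view corners at (221,183), (366,139) and (401,279), which puts the centre near (0.519,-0.008). I'm lowering it and letting go.

>>> play_rows --pt "-4 -2 -40 0" --pt "-4 -2 -80 0" --pt "-4 -2 -110 0" --pt "-4 -2 -124 0" --pt "-4 -2 -128 0" --pt "-4 -2 -131 0" --pt "-4 -2 -132 0" --pt "-4 -2 -132 0"

```text
time_s: 4.45
eef_pos: [0.5218, -0.0094, 0.024]
orientation: [2.221, 2.22, 0.002]
force: [-0.9, -0.1, 0.2]
opening: 0.0443
finger_force: 12.0
```

>>> play_rows --pt "0 0 0 0" --pt "0 0 0 0" --pt "0 0 0 0" --pt "0 0 0 0" --pt "0 0 0 0" --pt "0 0 10 0" --pt "0 0 40 0" --pt "0 0 80 0" --fingers 64

```text
time_s: 5.25
eef_pos: [0.5195, -0.0087, 0.103]
orientation: [-2.219, -2.219, 0.004]
force: [1.4, -0.7, -0.2]
opening: 0.0636
finger_force: 0.0
```

>>> play_rows --pt "0 0 40 8" --pt "0 0 80 16" --pt "-5 30 97 24" --pt "-10 75 97 32" --pt "-15 120 97 40" --pt "-20 165 97 48" --pt "-24 210 97 56" --pt "-25 238 97 64" --fingers 86

```text
time_s: 6.05
eef_pos: [0.4947, 0.2319, 0.2009]
orientation: [0.695, 3.064, 0.001]
force: [0.5, -0.2, 1.1]
opening: 0.0864
finger_force: 0.0
```

>>> play_rows --pt "0 0 0 8" --pt "0 0 0 16" --pt "0 0 0 20" --pt "0 0 0 20" --pt "0 0 0 20" --pt "0 0 0 20" --pt "0 0 0 20" --pt "0 0 0 20"

```text
time_s: 6.85
eef_pos: [0.496, 0.2289, 0.2002]
orientation: [-0.165, -3.137, 0.0]
force: [0.1, 0.3, 0.1]
opening: 0.0863
finger_force: 0.0
```

Run:
```python
from h import *
s=arm.state(); print(s['time_s'],s['eef_pos'],R.from_rotvec(s['orientation']).as_matrix()[:,1],s['joints'])
S,cs=snap('scene','scene3'); D,cd=snap('side','side3');W,cw=snap('wrist','w3')
out=np.zeros((600,800,3),np.uint8); out[:200,:200]=cv2.resize(S[215:285,275:345],(200,200),interpolation=2); out[:200,200:400]=cv2.resize(D[220:290,270:340],(200,200)); out[200:,:]=cv2.resize(W[:320],(800,400))
cv2.imwrite('pics/c4.png',out[...,::-1])
for n,i,c,bx in(('scene',S,cs,(275,215,345,285)),('side',D,cd,(270,220,340,290))):
    m,b=mask(i,(3,130,50),(18,255,255),bx); print(n,cen(b),b.sum(),cv2.boundingRect(cv2.findNonZero(b)))
```

```text
6.85 [0.4959985  0.22892222 0.20019957] [ 1.05108759e-01  9.94460733e-01 -2.11968784e-06] [ 2.27788001e-01  4.31802955e-01  1.63983901e+00  2.80902716e-06
  1.06996429e+00 -1.23770641e+00]
scene [307.49019608 250.68872549] 408 (298, 238, 19, 26)
side [307.44794953 252.92429022] 317 (300, 242, 16, 23)
```

View pics/c4.png

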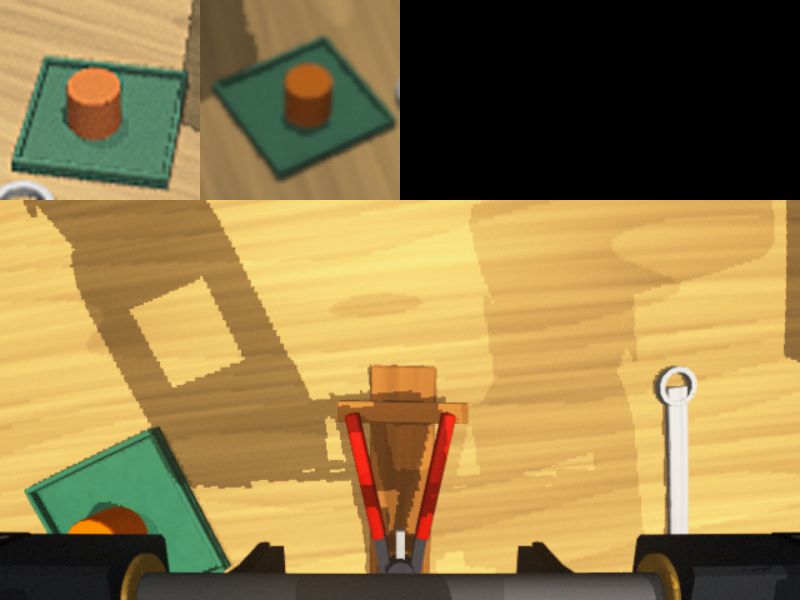

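The cap stands upright in the tray at scene (307,251). The pliers lie centred between the fingers, with handle ends at wrist pixels (282,173) and (358,173). I'll fit their axis from the red mask.

Run:
```python
from h import *
import pickle
c=viewer.get_calibration('wrist'); W=im('w3')
m,_=mask(W,(0,170,60),(5,255,255),(260,150,380,300)); m2,_=mask(W,(174,170,60),(180,255,255),(260,150,380,300)); m|=m2
n,l,st,ce=cv2.connectedComponentsWithStats(m)
ends=[]
for i in range(1,n):
    if st[i,4]<100: continue
    ys,xs=np.nonzero(l==i); P=onz(c,np.c_[xs,ys],.068); k=P[:,0]<P[:,0].min()+.004; k2=P[:,0]>P[:,0].max()-.004
    print(st[i],'end',P[k].mean(0),P[:,0].min(),'front',P[k2].mean(0),P[:,0].max()); ends.append((P[k].mean(0),P[k2].mean(0)))
a=(ends[0][0]+ends[1][0])/2; b=(ends[0][1]+ends[1][1])/2; d=b-a; print('back',a,'front',b,'yaw',np.degrees(np.arctan2(d[1],d[0])))
```

```text
Traceback (most recent call last):
  File "h.py", line 26, in mask
    return m,(l==1+np.argmax(s[1:,4])).astype(np.uint8)
                   ~~~~~~~~~^^^^^^^^^
ValueError: attempt to get argmax of an empty sequence
```

Run:
```python
from h import *
c=viewer.get_calibration('wrist'); W=im('w3')
m,_=mask(W,(0,170,60),(6,255,255),(260,150,380,300))
n,l,st,ce=cv2.connectedComponentsWithStats(m)
ends=[]
for i in range(1,n):
    if st[i,4]<100: continue
    ys,xs=np.nonzero(l==i); P=onz(c,np.c_[xs,ys],.068); k=P[:,0]<P[:,0].min()+.004; k2=P[:,0]>P[:,0].max()-.004
    print(st[i],'end',P[k].mean(0),P[:,0].min(),'front',P[k2].mean(0),P[:,0].max()); ends.append((P[k].mean(0),P[k2].mean(0)))
a=(ends[0][0]+ends[1][0])/2; b=(ends[0][1]+ends[1][1])/2; d=b-a; print('back',a,'front',b,'yaw',np.degrees(np.arctan2(d[1],d[0])))
```

```text
[ 276  170   32  102 1157] end [0.4454146  0.20177601 0.068     ] 0.4432805014063327 front [0.52846885 0.20924914 0.068     ] 0.5305214612355267
[ 333  171   31  101 1130] end [0.45216164 0.26324019 0.068     ] 0.45004109721436536 front [0.53183612 0.24005894 0.068     ] 0.5339667032050394
back [0.44878812 0.2325081  0.068     ] front [0.53015248 0.22465404 0.068     ] yaw -5.513646974210582
```

>>> play_rows --pt "-9 0 -40 0.5" --pt "-9 0 -80 0.5" --pt "-9 0 -115 0.5" --pt "-9 0 -140 0.5" --pt "-9 0 -150 0.5" --pt "-9 0 -152 0.5" --pt "-9 0 -152 0.5" --pt "-9 0 -152 0.5"

```text
time_s: 7.8
eef_pos: [0.4882, 0.2294, 0.0495]
orientation: [0.151, 3.135, 0.001]
force: [-0.6, 1.0, -0.9]
opening: 0.0858
finger_force: 0.0
```

>>> play_rows --pt "0 0 0 0" --pt "0 0 0 0" --pt "0 0 0 0" --pt "0 0 0 0" --pt "0 0 0 0" --pt "0 0 0 0" --pt "0 0 0 0" --pt "0 0 0 0" --fingers 15 --newtons 35

```text
time_s: 8.6
eef_pos: [0.4863, 0.2291, 0.0484]
orientation: [-0.151, -3.137, 0.0]
force: [-3.2, -0.4, 5.8]
opening: 0.0301
finger_force: 8.1
```

>>> play_rows --pt "0 0 0 0" --pt "0 0 2 0" --pt "0 0 6 0" --pt "0 0 12 0" --pt "0 0 22 0" --pt "0 0 34 0" --pt "0 0 40 0" --pt "0 0 40 0"

```text
time_s: 9.4
eef_pos: [0.488, 0.2293, 0.0897]
orientation: [0.15, 3.135, 0.001]
force: [-0.3, 0.5, -1.9]
opening: 0.0244
finger_force: 35.0
```

Run:
```python
from h import *
s=arm.state(); print(s['time_s'],s['eef_pos'],s['wrist_torque'],s['opening'])
S,cs=snap('scene','scene4'); D,cd=snap('side','side4')
out=np.zeros((440,800,3),np.uint8); out[:,:400]=cv2.resize(S[230:340,340:440],(400,440),interpolation=2); out[:,400:]=cv2.resize(D[130:240,245:345],(400,440),interpolation=2)
cv2.imwrite('pics/c5.png',out[...,::-1])
```

```text
9.4 [0.48803723 0.22930815 0.08965871] [0.13002221 0.06893565 0.03283612] 0.024395547749948513
```

View pics/c5.png

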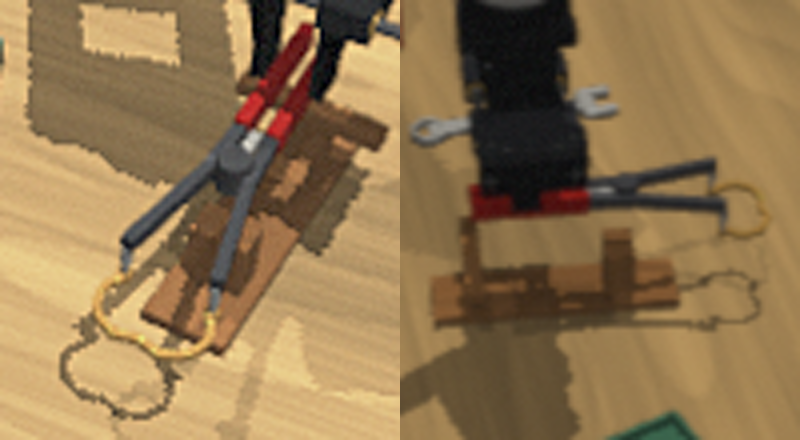

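The pliers are lifted off the rest with the ring spread wide: pins at scene (371,297) and (393,306), pivot at scene (399,270). I'm carrying them high and turning them towards the wheel.

>>> play_rows --pt "0 0 20 0" --pt "0 0 50 0" --pt "0 -10 72 -4" --pt "0 -35 75 -10" --pt "0 -65 75 -16" --pt "-2 -95 75 -22" --pt "-4 -125 75 -28" --pt "-6 -155 75 -34"

```text
time_s: 10.3
eef_pos: [0.4803, 0.073, 0.1627]
orientation: [-1.067, -2.954, 0.0]
force: [0.6, -1.1, -2.7]
opening: 0.0247
finger_force: 35.0
```

>>> play_rows --pt "-2 -30 0 -5" --pt "-4 -60 0 -10" --pt "-6 -90 0 -15" --pt "-8 -120 0 -19" --pt "-9 -145 0 -22" --pt "-11 -165 0 -24" --pt "-12 -178 0 -25" --pt "-12 -183 0 -25.5"

```text
time_s: 11.1
eef_pos: [0.4688, -0.1099, 0.1629]
orientation: [-1.69, -2.648, -0.0]
force: [0.3, 0.4, -1.8]
opening: 0.0245
finger_force: 35.0
```

>>> play_rows --pt "0 0 0 0" --pt "0 0 0 0" --pt "0 0 0 0" --pt "0 0 0 0" --pt "0 0 0 0" --pt "0 0 0 0" --pt "0 0 0 0" --pt "0 0 0 0"

```text
time_s: 11.9
eef_pos: [0.469, -0.1089, 0.1631]
orientation: [-1.688, -2.65, -0.0]
force: [0.6, 0.3, -1.9]
opening: 0.0244
finger_force: 35.0
```

Run:
```python
from h import *
s=arm.state(); print(s['time_s'],s['eef_pos'],R.from_rotvec(s['orientation']).as_matrix()[:,0],s['opening'])
S,cs=snap('scene','scene5'); D,cd=snap('side','side5')
out=np.zeros((600,800,3),np.uint8); out[:,:400]=cv2.resize(S[140:260,180:260],(400,600),interpolation=2); out[:,400:]=cv2.resize(D[230:350,300:380],(400,600),interpolation=2)
cv2.imwrite('pics/c6.png',out[...,::-1])
```

```text
11.9 [ 0.46897219 -0.10890482  0.16314807] [-4.22700971e-01  9.06269214e-01  4.03179581e-05] 0.024363163280473377
```

View pics/c6.png

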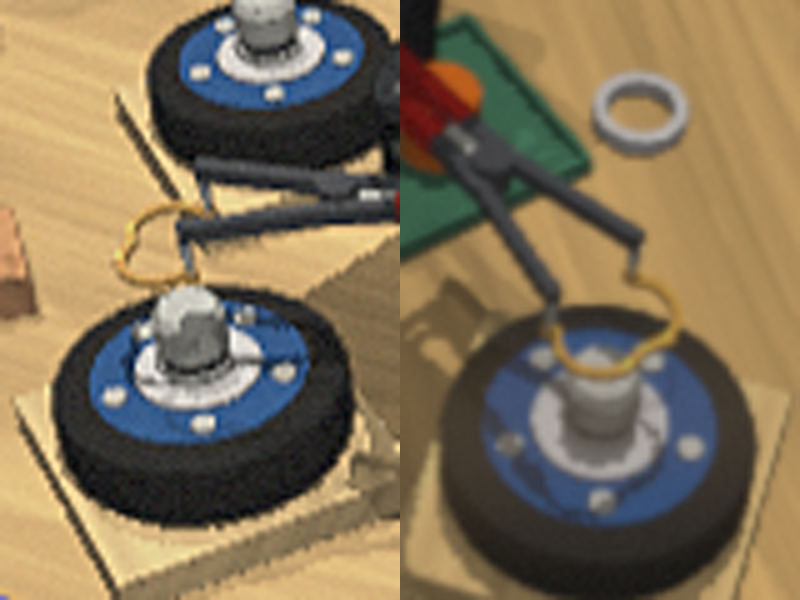

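Scene picture: pins at (218.2,196.2) and (221.4,182), pivot (249.4,177.4). Side picture: pins at (346.4,286) and (330.4,299), pivot (317.6,261). I'll triangulate these and fit the hub-top circle to get the stub axis.

```bash
cat > m.py <<'E'
from h import *
def circ(P):
    A=np.c_[2*P[:,:2],np.ones(len(P))]; s=np.linalg.lstsq(A,(P[:,:2]**2).sum(1),rcond=None)[0]; return s[:2],np.sqrt(s[2]+s[:2]@s[:2])
def hub(c,I,box):
    # pixels of blue rim's inner boundary: hub edge on the plane z=.07
    h=cv2.cvtColor(I,cv2.COLOR_RGB2HSV); m=cv2.inRange(h,(0,0,90),(180,90,255)); x0,y0,x1,y1=box
    z=np.zeros_like(m); z[y0:y1,x0:x1]=m[y0:y1,x0:x1]
    n,l,s,_=cv2.connectedComponentsWithStats(z); i=1+np.argmax(s[1:,4]); b=(l==i).astype(np.uint8)
    k=cv2.findContours(b,cv2.RETR_EXTERNAL,cv2.CHAIN_APPROX_NONE)[0][0].reshape(-1,2).astype(float)
    P=onz(c,k,.070); 
    o=np.array(c['xyz'])[:2]; cc=P.mean(0)[:2]
    for _ in range(4):
        v=P[:,:2]-cc; u=(o-cc)/np.linalg.norm(o-cc); sel=(v@u>-.35*np.linalg.norm(v,axis=1)); r=np.linalg.norm(v,axis=1)
        sel&=abs(r-np.median(r[sel]))<.004; cc,rr=circ(P[sel])
    return cc,rr,sel.sum()
E
python3 - <<'E'
from m import *
cs=viewer.get_calibration('scene'); cd=viewer.get_calibration('side')
print('hub scene',hub(cs,im('scene2'),(195,170,245,225)),hub(cs,im('scene3'),(195,170,245,225)))
print('hub side',hub(cd,im('side2'),(315,285,365,340)),hub(cd,im('side3'),(315,285,365,340)))
for n,a,b in(('L',[218.2,196.2],[346.4,286]),('R',[221.4,182],[330.4,299]),('piv',[249.4,177.4],[317.6,261])):
    p=tri([(cs,a),(cd,b)]); print(n,p.round(4),(proj(cs,p)-a).round(1),(proj(cd,p)-b).round(1))
E
```

```text
hub scene (array([ 0.53890135, -0.2516305 ]), np.float64(0.03128360720779551), np.int64(36)) (array([ 0.53890135, -0.2516305 ]), np.float64(0.03128360720779551), np.int64(36))
hub side (array([ 0.52869907, -0.24683054]), np.float64(0.04093339753219197), np.int64(33)) (array([ 0.52810867, -0.24499975]), np.float64(0.04228903866174852), np.int64(46))
L [ 0.5545 -0.2305  0.1411] [[ 0. -0.]] [[0. 0.]]
R [ 0.5075 -0.2558  0.1423] [[-0.6  0.3]] [[-0.7 -0.4]]
piv [ 0.5017 -0.1729  0.1782] [[-0.1  0.1]] [[-0.1 -0.1]]
```

```bash
cat >> m.py <<'E'
def hub2(c,I,box,c0=(.537,-.252)):
    h=cv2.cvtColor(I,cv2.COLOR_RGB2HSV); m=cv2.inRange(h,(100,110,30),(125,255,255)); m=cv2.morphologyEx(m,cv2.MORPH_OPEN,np.ones((2,2),np.uint8))
    x0,y0,x1,y1=box; ys,xs=np.nonzero(m[y0:y1,x0:x1]); P=onz(c,np.c_[xs+x0,ys+y0],.070)[:,:2]
    cc=np.array(c0); o=np.array(c['xyz'])[:2]; u=(o-cc)/np.linalg.norm(o-cc); ua=np.arctan2(u[1],u[0])
    for _ in range(4):
        v=P-cc; a=(np.arctan2(v[:,1],v[:,0])-ua+np.pi)%(2*np.pi)-np.pi; r=np.hypot(*v.T); E=[]
        for t in np.radians(np.arange(-110,111,10)):
            k=abs(a-t)<np.radians(5)
            if k.sum()>2: E.append(P[k][r[k].argmin()])
        E=np.array(E); cn,rr=circ(E); q=abs(np.hypot(*(E-cn).T)-rr); k=q<=max(.002,np.median(q)*2); cc,rr=circ(E[k])
    return cc,rr,k.sum()
def brass(c,I,box,z,tcp,yaw):
    x0,y0,x1,y1=box; h=cv2.cvtColor(I,cv2.COLOR_RGB2HSV); m=cv2.inRange(h,(15,130,100),(26,255,255))
    ys,xs=np.nonzero(m[y0:y1,x0:x1]); P=onz(c,np.c_[xs+x0,ys+y0],z)[:,:2]-tcp[:2]
    f=np.array([np.cos(yaw),np.sin(yaw)]); l=np.array([-f[1],f[0]]); return np.c_[P@f,P@l]*1000,np.c_[xs+x0,ys+y0]
E
python3 - <<'E'
from m import *
cs=viewer.get_calibration('scene'); cd=viewer.get_calibration('side')
for f in('scene2','scene4'): print(f,hub2(cs,im(f),(190,170,250,240)))
for f in('side2','side4'): print(f,hub2(cd,im(f),(305,285,375,350)))
print('stub sil:')
tcp=[.469,-.1089];yaw=-np.arctan2(.9063,.4227)
for n,c,bx in(('scene5',cs,(200,178,224,200)),('side5',cd,(326,280,360,308))):
    Q,px=brass(c,im(n),bx,.1435,tcp,yaw); print(n,len(Q),'fwd',Q[:,0].min().round(),Q[:,0].max().round(),'lat',Q[:,1].min().round(),Q[:,1].max().round(),px.min(0),px.max(0))
    g=np.full((13,17),0)
    for a,b in Q:
        i=int((a-135)//4);j=int((b+34)//4)
        if 0<=i<13 and 0<=j<17: g[i,j]+=1
    print(g)
E
```

```text
scene2 (array([ 0.54149995, -0.24675037]), np.float64(0.03340011369193047), np.int64(19))
scene4 (array([ 0.54149995, -0.24675037]), np.float64(0.03340011369193047), np.int64(19))
side2 (array([ 0.53637211, -0.2541904 ]), np.float64(0.0374318351169834), np.int64(14))
side4 (array([ 0.53571557, -0.25196515]), np.float64(0.03989069572823843), np.int64(10))
stub sil:
scene5 78 fwd 144.0 185.0 lat -35.0 32.0 [203 180] [222 197]
[[0 0 0 0 0 0 0 0 0 0 0 0 0 0 0 0 0]
 [0 0 0 0 0 0 0 0 0 0 0 0 0 0 0 0 0]
 [0 1 0 0 0 0 0 0 0 0 0 0 0 1 1 1 0]
 [0 0 0 0 0 0 0 0 0 0 0 0 0 0 1 1 0]
 [1 2 0 0 0 0 0 0 0 0 0 0 0 1 2 1 0]
 [1 2 0 0 0 0 0 0 0 0 0 0 0 0 2 2 0]
 [2 0 0 0 0 0 0 0 0 0 0 0 0 0 1 2 1]
 [2 0 0 0 0 0 0 0 0 0 0 0 0 0 1 1 0]
 [1 1 0 0 0 0 0 0 0 0 0 0 0 0 2 2 0]
 [2 1 0 0 0 0 0 0 0 0 0 0 0 0 1 2 0]
 [1 2 1 0 0 0 0 0 0 0 0 0 0 1 2 0 0]
 [0 1 2 1 0 1 1 1 2 1 1 1 1 1 1 0 0]
 [0 0 0 1 2 1 1 1 1 1 1 1 1 0 0 0 0]]
side5 112 fwd 140.0 183.0 lat -28.0 36.0 [329 284] [356 304]
[[0 0 0 0 0 0 0 0 0 0 0 0 0 0 0 0 0]
 [0 0 0 0 0 0 0 0 0 0 0 0 0 0 2 0 0]
 [0 0 2 2 0 0 0 0 0 0 0 0 0 0 3 2 1]
 [0 0 3 0 0 0 0 0 0 0 0 0 0 0 4 2 3]
 [0 2 0 0 0 0 0 0 0 0 0 0 0 0 1 3 2]
 [0 2 0 0 0 0 0 0 0 0 0 0 0 0 0 2 2]
 [0 2 0 0 0 0 0 0 0 0 0 0 0 0 0 1 3]
 [0 2 0 0 0 0 0 0 0 0 0 0 0 0 0 1 4]
 [0 1 1 0 0 0 0 0 0 0 0 0 0 0 0 3 2]
 [0 0 1 1 0 0 0 0 0 0 0 0 0 0 3 2 1]
 [0 0 0 2 1 2 1 2 2 2 3 2 2 3 3 1 0]
 [0 0 0 0 1 1 2 0 0 1 1 2 3 2 1 0 0]
 [0 0 0 0 0 0 0 0 0 0 0 0 0 0 0 0 0]]
```

Ring, in the pliers' frame from the TCP: the front bar is about 179 mm forward and the middle is about 155 mm forward, 0.5 mm left and 17 mm below. That puts it near (0.535,-0.250) with the stub axis near (0.5375,-0.252). I'm shifting and lowering to just above the stub for a close comparison.

>>> play_rows --pt "1 -1 -5 0" --pt "2 -2.5 -12 0" --pt "2 -2.5 -20 0" --pt "2 -2.5 -26 0" --pt "2 -2.5 -29 0" --pt "2 -2.5 -30 0" --pt "2 -2.5 -30 0" --pt "2 -2.5 -30 0"

```text
time_s: 12.8
eef_pos: [0.4711, -0.1115, 0.1333]
orientation: [1.688, 2.649, 0.0]
force: [0.2, -0.1, -2.7]
opening: 0.0246
finger_force: 35.0
```

Run:
```python
from m import *
s=arm.state(); print(s['time_s'],s['eef_pos'],R.from_rotvec(s['orientation']).as_matrix()[:,0],s['opening'])
S,cs=snap('scene','scene6'); D,cd=snap('side','side6')
out=np.zeros((600,800,3),np.uint8); out[:,:400]=cv2.resize(S[170:230,200:240],(400,600),interpolation=2); out[:,400:]=cv2.resize(D[270:330,320:360],(400,600),interpolation=2)
cv2.imwrite('pics/c7.png',out[...,::-1])
tcp=s['eef_pos'];z=tcp[2]-.017;yaw=-np.arctan2(.9063,.4227)
for n,c,I,bx in(('scene',cs,S,(200,183,228,212)),('side',cd,D,(326,285,360,320))):
    Q,px=brass(c,I,bx,z,tcp,yaw); k=abs(Q[:,1])<12; f=Q[k&(Q[:,0]>165)][:,0]; w=Q[(Q[:,0]>150)&(Q[:,0]<168)][:,1]
    print(n,len(Q),'front',f.mean(),len(f),'lobes',w[w<0].mean(),w[w>0].mean())
```

```text
12.8 [ 0.47114089 -0.11151346  0.13329235] [-4.22660325e-01  9.06288116e-01 -3.15731455e-04] 0.024573009896584296
scene 67 front 181.31199310536553 14 lobes -26.875256448797064 30.51818936582066
side 79 front 179.83088450131524 14 lobes -28.604494921743772 29.88195491058584
```

View pics/c7.png

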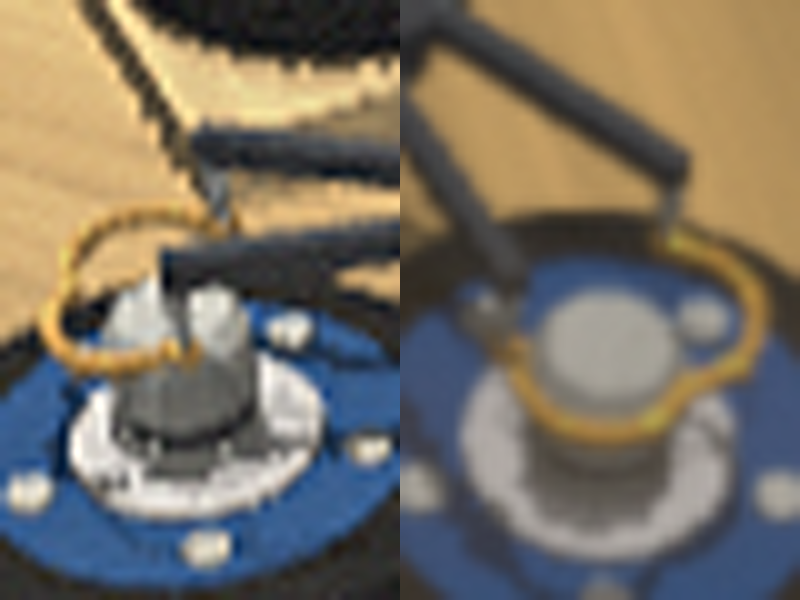

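Now the ring sits just above the stub. In the side view the stub top is centred at (340.7,304.5), with the ring opening reaching further right than left. In the scene view the stub axis is at column 217.7.

Run:
```python
from m import *
cs=viewer.get_calibration('scene'); cd=viewer.get_calibration('side')
tcp=np.array([.4711,-.1115]);f=np.array([.4227,-.9063]);l=np.array([.9063,.4227])
def fr(p): v=(p[:2]-tcp)*1000; return (v@f).round(1),(v@l).round(1)
for n,c,uv in(('scene',cs,[217.7,201.2]),('side',cd,[340.7,304.5])):
    p=onz(c,uv,.108)[0]; print(n,'stub top',p.round(4),fr(p))
# top disc by brightness in side view, several frames w/o pliers
for n,c,bx in(('side2',cd,(325,290,358,335)),('scene2',cs,(205,185,232,215))):
    I=cv2.GaussianBlur(im(n),(0,0),.5); x0,y0,x1,y1=bx; print(n,cv2.cvtColor(I,cv2.COLOR_RGB2GRAY)[y0:y1:1,x0:x1:1][:26,::1].astype(int).tolist() if 0 else '')
    h=cv2.cvtColor(I,cv2.COLOR_RGB2HSV); 
    blue=cv2.inRange(h,(100,110,30),(125,255,255))
    for y in range(y0,y1-8,2):
        row=cv2.cvtColor(I,cv2.COLOR_RGB2GRAY)[y,x0:x1]; print(y,' '.join(f'{v:3d}' for v in row))
for q in ((.5389,-.2516),(.536,-.253),(.5358,-.252)): print(fr(np.array(q)))
```

```text
scene stub top [ 0.5385 -0.2496  0.108 ] (np.float64(153.6), np.float64(2.7))
side stub top [ 0.5358 -0.2537  0.108 ] (np.float64(156.2), np.float64(-1.4))
side2 
290 142 141 139 141 142 141 136 133 130 127 128 129 127 124 122 119 121 124 126 129 136 142 145 148 152 153 152 150 148 147 147 146 143
292 122 109  93  76  69  63  58  55  52  49  46  47  47  47  47  47  46  48  50  54  60  66  74  82 102 124 137 141 144 144 146 148 145
294  52  48  47  47  47  46  46  46  44  46  47  47  48  46  47  47  48  47  47  47  48  47  47  48  48  51  58  64  77  98 118 132 141
296  47  48  47  49  52  52  56  58  60  61  62  65  67  68  67  68  67  64  61  60  58  56  53  50  50  49  48  48  48  49  53  64  85
298  54  61  71  80  81  78  76  75  76  76  76  79  83  91  95  95  94  91  84  80  76  74  72  72  68  66  60  55  52  50  49  50  51
300  83 115 140 149 147 124  95  79  77  86 103 125 143 151 152 152 151 149 141 128 108  91  91 115 127 132 122  99  75  61  56  53  52
302  87 119 142 150 144 123  96  85  90 114 144 156 159 158 157 158 158 156 155 154 150 136 123 137 150 154 148 123  92  
[... 2299 characters left out ...]
189 185 183 180 178 179 180
197 186 186 187 190 189 186 186 182 181 170 192 196 201 199 162 154  95  77  76  84  82  86  89 110 111 131 135
199 175 175 174 150 128  81  99 163 177 204 209 208 205 206 207 213 215 180  99  49  42  44  41  43  43  42  42
201  86  79  49  43  32  54 163 214 208 202 205 206 206 206 204 209 211 198 157 142  90  80 108 126 143 115  62
203  43  44  46  59  73 137 165 195 200 206 206 203 208 205 201 195 176 159 159 128  78 104 211 221 217 181  83
205  80 146 194 206 204 166 152 162 165 174 174 172 175 173 174 174 169 151 119  99 110 151 107  98  89  87  84
(np.float64(155.6), np.float64(2.2))
(np.float64(155.7), np.float64(-1.0))
(np.float64(154.7), np.float64(-0.8))
```

Run:
```python
from m import *
cs=viewer.get_calibration('scene'); cd=viewer.get_calibration('side')
tcp=np.array([.4711,-.1115]);f=np.array([.4227,-.9063]);l=np.array([.9063,.4227])
def fr(p): v=(p[:2]-tcp)*1000; return (v@f).round(1),(v@l).round(1)
a,b=[216.9,200.4],[340.3,304.0]
for n,c,uv in(('scene',cs,a),('side',cd,b)): p=onz(c,uv,.108)[0]; print(n,p.round(4),fr(p))
p=tri([(cs,a),(cd,b)]); print('tri',p,fr(p))
for z in(.113,.1155,.118):
  for n,c,bx in(('scene6',cs,(200,183,228,212)),('side6',cd,(326,285,360,320))):
    Q,px=brass(c,im(n),bx,z,tcp,-np.arctan2(.9063,.4227)); k=abs(Q[:,1])<12; F=Q[k&(Q[:,0]>165)][:,0]; w=Q[(Q[:,0]>150)&(Q[:,0]<168)][:,1]
    print(z,n,'front',F.mean().round(1),F.min().round(1),F.max().round(1),'lat mid',((w[w<0].mean()+w[w>0].mean())/2).round(1),(w[w>0].mean()-w[w<0].mean()).round(1))
```

```text
scene [ 0.5368 -0.2532  0.108 ] (np.float64(156.2), np.float64(-0.4))
side [ 0.5354 -0.2521  0.108 ] (np.float64(154.6), np.float64(-1.2))
tri [ 0.53596537 -0.25279299  0.10802525] (np.float64(155.5), np.float64(-0.9))
0.113 scene6 front 182.6 179.5 186.1 lat mid -2.3 57.0
0.113 side6 front 178.2 176.2 180.0 lat mid 2.6 58.8
0.1155 scene6 front 181.5 178.5 185.0 lat mid 0.8 57.5
0.1155 side6 front 179.6 177.4 182.6 lat mid 1.1 58.4
0.118 scene6 front 180.6 177.4 184.0 lat mid 4.1 57.3
0.118 side6 front 180.7 178.6 183.7 lat mid -0.5 57.7
```

The stub triangulates to z = 0.108 as it should, at (155.5,-0.8) mm in the pliers' frame. The ring middle is at about (157,0.9), so I correct by about -1.8 mm in x and descend gently.

>>> play_rows --pt "-1 0 0 0" --pt "-1.8 0 0 0" --pt "-1.8 0 0 0" --pt "-1.8 0 -2 0" --pt "-1.8 0 -5 0" --pt "-1.8 0 -9 0" --pt "-1.8 0 -12 0" --pt "-1.8 0 -12 0"

```text
time_s: 13.7
eef_pos: [0.4688, -0.1113, 0.1205]
orientation: [-1.687, -2.648, 0.0]
force: [-0.8, -0.1, -2.1]
opening: 0.0242
finger_force: 35.0
```

>>> play_rows --pt "0 0 -2 0" --pt "0 0 -4 0" --pt "0 0 -6 0" --pt "0 0 -8 0" --pt "0 0 -10 0" --pt "0 0 -11 0" --pt "0 0 -11 0" --pt "0 0 -11 0"

```text
time_s: 14.5
eef_pos: [0.4692, -0.1115, 0.1101]
orientation: [1.688, 2.65, -0.0]
force: [0.1, 0.6, -2.4]
opening: 0.0245
finger_force: 35.0
```

Run:
```python
from m import *
s=arm.state(); print(s['time_s'],s['eef_pos'],s['force'],s['wrist_torque'],s['opening'])
S,cs=snap('scene','scene7'); D,cd=snap('side','side7')
tcp=s['eef_pos'][:2]
for z in np.array([-.020,-.018,-.016])+s['eef_pos'][2]:
  for n,c,I,bx in(('scene',cs,S,(200,190,232,222)),('side',cd,D,(324,290,360,330))):
    Q,px=brass(c,I,bx,z,tcp,-np.arctan2(.9063,.4227)); k=abs(Q[:,1])<12; F=Q[k&(Q[:,0]>165)][:,0]; w=Q[(Q[:,0]>150)&(Q[:,0]<168)][:,1]
    print(z.round(4),n,len(Q),'front',F.mean().round(1),'lat mid',((w[w<0].mean()+w[w>0].mean())/2).round(1),(w[w>0].mean()-w[w<0].mean()).round(1))
```

```text
14.5 [ 0.46922003 -0.11149793  0.11014452] [ 0.13940367  0.60335035 -2.39667284] [0.12687502 0.01755425 0.01380474] 0.024532576595892086
0.0901 scene 54 front 182.4 lat mid -6.3 65.3
0.0901 side 61 front 178.1 lat mid 1.8 57.2
0.0921 scene 54 front 181.6 lat mid -3.7 65.3
0.0921 side 61 front 179.2 lat mid 0.6 57.1
0.0941 scene 54 front 180.7 lat mid -1.2 65.2
0.0941 side 61 front 180.4 lat mid -0.3 56.7
```

The ring is around the stub with no contact force. I'm going the last 12 mm.

>>> play_rows --pt "0 0 -2 0" --pt "0 0 -4 0" --pt "0 0 -6 0" --pt "0 0 -8 0" --pt "0 0 -10 0" --pt "0 0 -11 0" --pt "0 0 -12 0" --pt "0 0 -12 0"

```text
time_s: 15.4
eef_pos: [0.4691, -0.1114, 0.098]
orientation: [-1.688, -2.649, 0.0]
force: [-0.5, -0.2, -1.4]
opening: 0.0242
finger_force: 35.0
```

Run:
```python
from m import *
s=arm.state(); print(s['time_s'],s['eef_pos'],s['force'],s['wrist_torque'],s['opening'])
S,cs=snap('scene','scene8'); D,cd=snap('side','side8')
out=np.zeros((600,800,3),np.uint8); out[:,:400]=cv2.resize(S[170:230,200:240],(400,600),interpolation=2); out[:,400:]=cv2.resize(D[280:340,320:360],(400,600),interpolation=2)
cv2.imwrite('pics/c8.png',out[...,::-1])
P=[.536,-.2528]
for z in(.07,.08,.108): print(z,proj(cs,[*P,z]).round(1),proj(cd,[*P,z]).round(1))
tcp=s['eef_pos'][:2]
for z in (.077,.080,.083):
  for n,c,I,bx in(('scene',cs,S,(200,190,232,230)),('side',cd,D,(324,290,360,335))):
    Q,px=brass(c,I,bx,z,tcp,-np.arctan2(.9063,.4227)); k=abs(Q[:,1])<12; F=Q[k&(Q[:,0]>165)][:,0]; w=Q[(Q[:,0]>150)&(Q[:,0]<168)&(abs(Q[:,1])<36)][:,1]
    print(z,n,len(Q),'front',F.mean().round(1),'lat',w[w<0].mean().round(1),w[w>0].mean().round(1))
```

```text
15.4 [ 0.46910565 -0.11144489  0.09801337] [-0.48296943 -0.19607176 -1.35524607] [ 0.05535994  0.07671605 -0.02568699] 0.024248096556492557
0.07 [[219.6 212.2]] [[339.6 313.9]]
0.08 [[219.  209.1]] [[339.9 311.4]]
0.108 [[217.2 200.3]] [[340.6 304.2]]
0.077 scene 42 front 182.8 lat nan 24.3
0.077 side 53 front 178.2 lat -26.4 31.9
0.08 scene 42 front 181.7 lat nan 28.2
0.08 side 53 front 179.6 lat -27.8 30.2
0.083 scene 42 front 180.5 lat nan 31.9
0.083 side 53 front 180.8 lat -29.4 28.8<stdin>:12: RuntimeWarning: Mean of empty slice.
  ret = ret.dtype.type(ret / rcount)
```

View pics/c8.png

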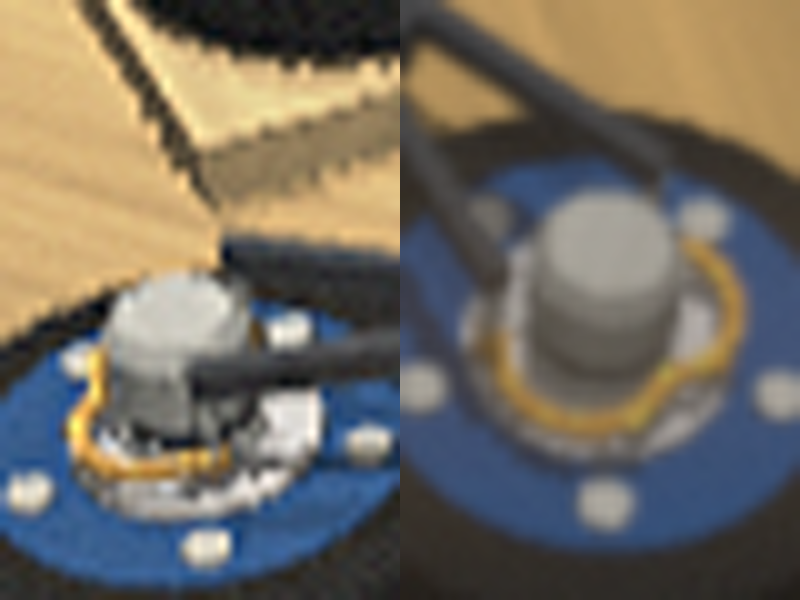

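The ring surrounds the stub at groove height and is centred to within about 1 mm; the side view shows clearance all round. Its height reads about 81.5 mm, so I lower it 1.5 mm, let it settle and hand in.

>>> play_rows --pt "0 0 -0.5 0" --pt "0 0 -1 0" --pt "0 0 -1.5 0" --pt "0 0 -1.5 0" --pt "0 0 -1.5 0" --pt "0 0 -1.5 0" --pt "0 0 -1.5 0" --pt "0 0 -1.5 0"

```text
time_s: 16.3
eef_pos: [0.4692, -0.1115, 0.0967]
orientation: [1.688, 2.65, 0.0]
force: [0.3, -0.2, -3.4]
opening: 0.0246
finger_force: 35.0
```

Run:
```python
from h import *
s=arm.state(); print(s['time_s'],s['eef_pos'],s['force'],s['opening'],s['finger_force'],abs(s['qd']).max())
print(arm.hand_in())
```

```text
16.3 [ 0.46922452 -0.11147403  0.09667213] [ 0.31185155 -0.18008818 -3.3968259 ] 0.02458084233403909 34.96145009994507 0.0009985977176704816
the job is handed in; nothing more can be done
None
```

The job is handed in at 16.3 s (no verdict was returned): the cap stands open end down in the tray, and the pliers hold the ring fully spread and level around the groove, within about 1 mm of centre by my camera measurements and with no sign of contact.

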